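Find the packed extraction cell by its weight and present it over the tray

TASK

Press the black plunger head in the middle of the cell carrier fully down to its stop, so that the keeper bar springs aside and frees the two steel extraction cells. One cell is still packed and the other is empty: lift each in turn clear of its nest to tell by weight which is the heavier; a cell that is not in your grip belongs back down in its nest. Finish while still holding the heavier cell, upright and still, about 10 cm above the middle of the round tray, ready to be opened there; do not tip the cells or disturb the things standing around.

Things in the scene. Friction and masses are not known exactly. Their poses are not given: they have to be found in the camera images.
- carrier: cell carrier fixed on the bench: aluminium plate 86 x 218 mm (top at 16 mm), two white nest cups, a centre column with a steel keeper bar and the plunger. Origin at the centre of the underside, y along the plate through both nests, z up; yaw varies round +1.57 (one nest near the robot, one far). Nest cups: 56 mm wide at the foot, 52 mm above, rims 42 mm above the bench, bore 44 mm
- nest_near (a point): centre of the inner floor of the nest nearer the robot, at +78 mm along the carrier's y, 20 mm above the bench; a seated cell's underside rests here, with about 3 mm of play all round
- nest_far (a point): the same for the farther nest, at -78 mm along the carrier's y
- plunger_head (a point): centre of the top of the round black plunger head (31 mm in diameter) on the carrier's centre column, 148 mm above the bench when up; it moves with the head. Nothing is above it; the pressed head still clears the keeper bar by 8 mm
- plunger (a joint): travel of the plunger, 0 up to 0.010 m fully down at its stop. Spring: about 3 N to start, 6 N at the stop. It unlocks the keeper at about 7 mm; once the keeper has swung aside the released head stays about 7 mm down
- keeper (a joint): angle of the keeper bar about the centre column: 0 to 0.07 locked (its ends lie 2 mm above the tops of both cells and hold them in), 1.45 rad swung aside (bar across the carrier, cells free). Its spring swings it aside by itself in about 0.6 s once the plunger is down. Bar 144 mm long, 22 mm wide, its top 117 mm above the bench
- cell_1: steel extraction cell, 90 mm tall, upright in a nest; origin at the centre of its underside, z up its axis. Bottom cap 37 mm in diameter, tube 34 mm, knurled top cap 40 mm in diameter over the top 24 mm (grip here from above). Both cells look alike; which stands near or far varies. Each weighs 0.26 to 0.65 kg, the packed one at least 0.15 kg more than the empty one
- cell_2: steel extraction cell, 90 mm tall, upright in a nest; origin at the centre of its underside, z up its axis. Bottom cap 37 mm in diameter, tube 34 mm, knurled top cap 40 mm in diameter over the top 24 mm (grip here from above). Both cells look alike; which stands near or far varies. Each weighs 0.26 to 0.65 kg, the packed one at least 0.15 kg more than the empty one
- tray_centre (a point): centre of the inner floor of a shallow round aluminium tray, 282 mm in diameter, rim 22 mm high, fixed on the bench, this floor 3 mm above the bench; position varies
- bath_front (a point): fixed obstacle: middle of the lower front edge of the beige water bath on its jack, 144 mm above the bench; it reaches 172 mm to either side along world y, away from the robot, and up to 230 mm above the bench; its pot, set back 37 mm, up to 390 mm. Keep the gripper in front of it
- heater_corner (a point): fixed obstacle: upper corner of the blue heater block that is nearest the robot and the carrier, 172 mm above the bench; the block reaches from here to the right (world -y) and away from the robot
- tweezers: steel tweezers, 125 mm long and 8 mm high, lying in the tray near its middle: bystander, origin under their middle
- beaker: glass beaker, 74 mm in diameter, 91 mm tall, behind the carrier: bystander, origin at the centre of its underside
- crucible: small porcelain crucible, 45 mm in diameter, 34 mm tall, between carrier and tray: bystander, origin at the centre of its underside
- stopper: reddish rubber stopper, 28 mm in diameter, 24 mm tall, between carrier and tray: bystander, origin at the centre of its underside
Mind the look-alikes: they are no part of the job. Leave any blue or yellow look-alike of the cell_2 alone.

How it is judged:
On the way, in this order (a step that is already met when the one before it is completed fails the run):
1. the plunger is pressed down to its stop (value of joint plunger above 0.009 m), for 0.1 s.
2. the lighter cell is held clear above its nest while the heavier one stands in the other nest ((((height (world z) of cell_1 above 0.048 m and contact force between cell_1 and the fingers above 1 N) and ((horizontal distance between cell_2 and nest_near below 0.007 m or horizontal distance between cell_2 and nest_far below 0.007 m) and height (world z) of cell_2 below 0.026 m and angle between cell_2's own z axis and vertical below 0.1 rad and contact force between cell_2 and the fingers below 0.2 N) and contact force between cell_2 and carrier above 4.1 N) or ((height (world z) of cell_2 above 0.048 m and contact force between cell_2 and the fingers above 1 N) and ((horizontal distance between cell_1 and nest_near below 0.007 m or horizontal distance between cell_1 and nest_far below 0.007 m) and height (world z) of cell_1 below 0.026 m and angle between cell_1's own z axis and vertical below 0.1 rad and contact force between cell_1 and the fingers below 0.2 N) and contact force between cell_1 and carrier above 4.1 N))), for 0.3 s.
3. both cells stand in nests, released ((horizontal distance between cell_1 and nest_near below 0.007 m or horizontal distance between cell_1 and nest_far below 0.007 m) and height (world z) of each of cell_1, cell_2 below 0.026 m and angle between each of cell_1, cell_2's own z axis and vertical below 0.1 rad and contact force between each of cell_1, cell_2 and the fingers below 0.2 N and (horizontal distance between cell_2 and nest_near below 0.007 m or horizontal distance between cell_2 and nest_far below 0.007 m)), for 0.15 s.
4. the heavier cell is held clear above its nest while the lighter one stands in the other nest ((((height (world z) of cell_1 above 0.048 m and contact force between cell_1 and the fingers above 1 N) and ((horizontal distance between cell_2 and nest_near below 0.007 m or horizontal distance between cell_2 and nest_far below 0.007 m) and height (world z) of cell_2 below 0.026 m and angle between cell_2's own z axis and vertical below 0.1 rad and contact force between cell_2 and the fingers below 0.2 N) and contact force between cell_2 and carrier below 4.1 N) or ((height (world z) of cell_2 above 0.048 m and contact force between cell_2 and the fingers above 1 N) and ((horizontal distance between cell_1 and nest_near below 0.007 m or horizontal distance between cell_1 and nest_far below 0.007 m) and height (world z) of cell_1 below 0.026 m and angle between cell_1's own z axis and vertical below 0.1 rad and contact force between cell_1 and the fingers below 0.2 N) and contact force between cell_1 and carrier below 4.1 N))), for 0.2 s.
At the end, for the whole second after the job is handed in: Keeper bar aside (past 1.2 rad); lighter cell released in a nest (within 7 mm of its centre, down within 6 mm, upright; it weighs on it with under 4.1 N); heavier one held, underside 60-180 mm above the bench, within 50 mm of the tray's centre, upright within 0.2 rad, still (under 0.04 m/s) (value of joint keeper above 1.2 rad and (((horizontal distance between cell_1 and tray_centre below 0.05 m and height (world z) of cell_1 between 0.06 and 0.18 m and angle between cell_1's own z axis and vertical below 0.2 rad and linear speed of cell_1 below 0.04 m/s and contact force between cell_1 and the fingers above 1 N) and ((horizontal distance between cell_2 and nest_near below 0.007 m or horizontal distance between cell_2 and nest_far below 0.007 m) and height (world z) of cell_2 below 0.026 m and angle between cell_2's own z axis and vertical below 0.1 rad and contact force between cell_2 and the fingers below 0.2 N) and contact force between cell_2 and carrier below 4.1 N) or ((horizontal distance between cell_2 and tray_centre below 0.05 m and height (world z) of cell_2 between 0.06 and 0.18 m and angle between cell_2's own z axis and vertical below 0.2 rad and linear speed of cell_2 below 0.04 m/s and contact force between cell_2 and the fingers above 1 N) and ((horizontal distance between cell_1 and nest_near below 0.007 m or horizontal distance between cell_1 and nest_far below 0.007 m) and height (world z) of cell_1 below 0.026 m and angle between cell_1's own z axis and vertical below 0.1 rad and contact force between cell_1 and the fingers below 0.2 N) and contact force between cell_1 and carrier below 4.1 N))); the arm keeps its last pose, push and grip.
It fails at once if a cell is tipped more than 0.6 rad (angle between any of cell_1, cell_2's own z axis and vertical above 0.6 rad).
It fails at once if a thing standing around is moved by more than 30 mm (distance of any of tweezers, beaker, crucible, stopper from where it was at the start of the episode above 0.03 m).
It also fails if it takes over 69 s, if anything falls off the work surface, if the arm or the gripper's body presses on something with over 40 N, if the wrist force passes 120 N, or if a joint passes its speed limit or range.

ROBOT

A 6-joint arm with a two-finger parallel gripper is mounted at the origin on a cart in front of the work surface, level with it; the furniture and walls round the work are solid. World frame = base frame: x ahead of the robot, y to its left, z up, the work surface at z = 0. Lengths are in m, angles in rad, forces in N, time in s.
With the tool pointing down it reaches from about 0.35 to 0.85 m from the base axis. Payload 8.1 kg.
Tool frame: the origin (TCP) lies at the very end of the fingers, on their centre line; the grasp point (between the pads) lies 19 mm behind it; z points along the fingers, y is the line along which they close (so a half turn about z gives the same grasp; the last joint's range is limited). The gripper opens to 93 mm and grips with 3 to 60 N. Pads are 15 mm wide; open, the fingers measure 128 mm over their backs; the gripper's body (75 mm by 188 mm) begins 65 mm behind the grasp point.
Start: joints at [-1.232, 0.13, 1.488, -0, 1.523, -0.085], TCP at [0.247, -0.547, 0.195] pointing down, gripper open.
Joint ranges: [-2.96, 2.96], [-0.89, 2.26], [0.02, 2.5], [-1.34, 4.48], [0, 2.73], [-2.66, 2.66]. Speed limits (rad/s): [2.39, 2.39, 2.79, 3.14, 3.14, 3.14].

INTERFACE

Orientations are given as a rotation vector (axis times angle).
In Python, from bench import manip, vision gives the robot as it stands. The module is installed in compiled form; this text tells all that it offers.
- The arm moves only by the shell command python3 -m pendant FILE [FORCE], which reads ROWS from the file FILE. ROWS is a JSON list of rows, 1 to 8 of them, each an object with the fields tx, ty, tz (the shift in normalised numbers (1 is 60 cm)), twist (a turn about the tool's z in fractions of the full range, 1 being 2 pi rad), finger_gap (the finger opening in m); a field left out counts as zero (the opening has to be given); each row shifts and turns the commanded pose from where the row before left it, along the tool's axes as they then stand; what a row does not reach is not made up. A row lasts 1/12 s, in which the tool goes at most 0.0417 m and 0.125 rad, less where a joint would pass 70% of its speed; a pose out of reach is approached as far as the arm can. The fingers move at their own pace and stop on an object; FORCE is the grip in N (left out, the last holds). Time passes only in rows, so rows that do not move let the fingers close. It prints the time, the measured TCP pose, the force, the opening and the grip force at its end. Input that does not fit is refused with a message, and nothing moves.
- manip.observe(): the state, without advancing time (a new reading comes with each control period).
- vision.read_camera(name): name is "scene" or "top" or "wrist"; returns the picture (480x640x3 uint8, red, green, blue); there is no depth.
- vision.camera_model(name): a dict with "vfov" (degrees; the focal length in pixels is half the picture's height over the tangent of half this angle, whatever the lens; pixels are square), "cx", "cy" (the principal point, pixels), "position" and "rotation" of the camera in the world. Camera axes: x right, y down, z forward; pixel columns grow to the right and rows downward; lengths in m; the calibration is good to about 2 mm. A picture is of the moment at which its call begins: read the wrist's pose just before it. camera_model takes no time and is no camera call; for the wrist camera it gives the pose at the moment of the call.
- manip.close_job(): hands the job in; it is judged then, once.
The state is a dict: "clock": time; "q": joint angles; "dq": joint speeds; "tau": joint torques, N m; "tcp_pos": TCP position; "tool_rot": TCP orientation; "force": force on the tool from outside, world axes, zero at the start; "torque": the same for the moment, N m; "opening": finger opening in m; "finger_force": force on a finger pad.
Only numpy, scipy, OpenCV 4.12 (cv2) and the standard library are available. Lean on these libraries where they do the work, as an engineer would, in place of code of your own. Each camera call takes 0.05 s, during which the arm holds its last target. There are 200 camera calls.

## Working session

There is one attempt and no reset: what is moved stays moved. The work goes in short steps, Python scripts to look and compute and a shell command to move; the robot and the scene stay as the last step left them, time stands still between calls to the robot, and variables do not carry over. Pictures are saved under pics/ and viewed, at most 14 in all, crops included, and the job is handed in when it is done.

```bash
mkdir -p pics
python3 - <<'E'
from bench import manip, vision
import cv2, numpy as np
s=manip.observe(); print({k:np.round(v,3).tolist() for k,v in s.items()})
for n in ("scene","top"):
    im=vision.read_camera(n); cv2.imwrite(f"pics/{n}0.png",im[:,:,::-1])
    m=vision.camera_model(n); print(n,m)
E
```

```text
{'clock': 0.0, 'q': [-1.232, 0.131, 1.489, 0.0, 1.523, -0.085], 'dq': [-0.001, 0.0, -0.001, 0.002, 0.001, -0.0], 'tau': [0.0, -55.985, -49.176, 0.077, 0.036, -0.0], 'tcp_pos': [0.247, -0.546, 0.194], 'tool_rot': [-3.07, -0.66, 0.0], 'force': [-0.089, -0.673, -1.408], 'torque': [-0.034, 0.064, -0.015], 'finger_force': 0.0, 'opening': 0.093}
scene {'vfov': 48.18853842360051, 'cx': 327.18470163562205, 'cy': 246.4953067066493, 'position': array([-0.22421843,  0.68059479,  0.61598499]), 'rotation': array([-0.96179891,  2.13510537, -1.35126476])}
top {'vfov': 50.526409419892516, 'cx': 329.77083812902237, 'cy': 242.3206978031762, 'position': array([ 0.41623953, -0.02769898,  1.18003264]), 'rotation': array([-2.11627707,  2.16823982, -0.15815632])}
```

View pics/top0.png

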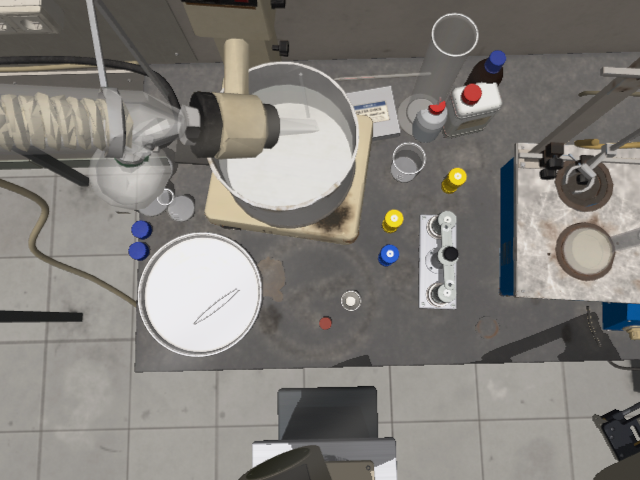

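View pics/scene0.png

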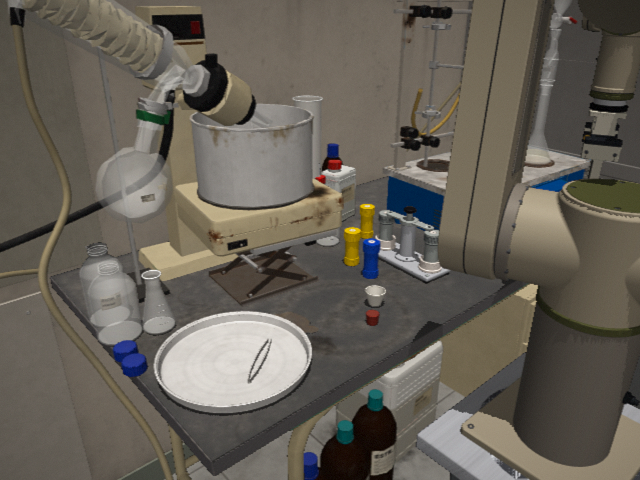

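The top view shows the carrier plate around (438,260), the plunger head at (450,254), the tray at (200,293), and look-alike cells at (389,254), (393,220) and (455,180). The heater's left edge is near x=515, and the bath's front edge runs from about (207,222) to (357,240). Next I'll measure these.

```bash
cat > h.py <<'E'
from bench import manip, vision
import cv2, numpy as np
from scipy.spatial.transform import Rotation as R
def cast(m,u,v,z):
    f=240/np.tan(np.radians(m["vfov"]/2))
    d=R.from_rotvec(m["rotation"]).as_matrix()@np.array([(u-m["cx"])/f,(v-m["cy"])/f,1])
    p=np.array(m["position"]); return p+d*(z-p[2])/d[2]
def proj(m,P):
    f=240/np.tan(np.radians(m["vfov"]/2))
    c=R.from_rotvec(m["rotation"]).as_matrix().T@(np.array(P)-m["position"])
    return np.array([m["cx"]+f*c[0]/c[2],m["cy"]+f*c[1]/c[2]])
E
python3 - <<'E'
from h import *
im=cv2.imread("pics/top0.png"); m=vision.camera_model("top")
g=im.max(axis=2)
hd=np.zeros_like(g); hd[240:270,438:464]=(g[240:270,438:464]<45)
n,l,st,c=cv2.connectedComponentsWithStats(hd); 
for i in range(1,n):
    if st[i,4]>30: print("head",st[i],c[i],cast(m,*c[i],.145))
# tray
t=(im.min(axis=2)>150).astype(np.uint8)
n,l,st,c=cv2.connectedComponentsWithStats(t)
i=l[320,170]; cs,_=cv2.findContours((l==i).astype(np.uint8),0,2); print("tray",st[i],[cast(m,*cv2.minEnclosingCircle(cs[0])[0],z) for z in(.003,.022)])
# plate corners visible
roi=np.zeros_like(g); roi[205:315,410:470]=(im.min(axis=2)[205:315,410:470]>120)
cs,_=cv2.findContours(roi*1,0,2); k=max(cs,key=cv2.contourArea); r=cv2.minAreaRect(k); print(r)
for p in cv2.boxPoints(r): print(p,cast(m,*p,.016))
print("heater",[cast(m,*p,.172) for p in((516,144),(502,295),(515,296))]); print("bath",[cast(m,*p,.144) for p in((207,225),(357,242))])
print([cast(m,u,v,z) for u,v,z in((350,300,.03),(325,323,.02),(389,254,.11),(393,220,.11),(455,178,.11),(408,148,.09))])
cv2.imwrite("pics/crop.png",cv2.resize(im[200:320,370:530],None,fx=5,fy=5,interpolation=2))
E
```

```text
head [444 247  14  14 150] [450.42       253.18666667] [ 0.54391249 -0.27369352  0.145     ]
tray [  138   232   124   125 11404] [array([0.47998461, 0.27662935, 0.003     ]), array([0.47895562, 0.27171679, 0.022     ])]
((438.5, 259.5), (38.99999237060547, 96.99998474121094), 0.0)
[419. 308.] [ 0.43634597 -0.22572617  0.016     ]
[419. 211.] [ 0.66079355 -0.23697865  0.016     ]
[458. 211.] [ 0.65853363 -0.32790551  0.016     ]
[458. 308.] [ 0.43422247 -0.31409215  0.016     ]
heater [array([ 0.76391433, -0.41574218,  0.172     ]), array([ 0.45511724, -0.36387586,  0.172     ]), array([ 0.45254131, -0.38929709,  0.172     ])]
bath [array([0.61521428, 0.22653853, 0.144     ]), array([ 0.57194598, -0.08311869,  0.144     ])]
[array([ 0.45765215, -0.0692792 ,  0.03      ]), array([ 0.40786767, -0.01180289,  0.02      ]), array([ 0.54967795, -0.15190302,  0.11      ]), array([ 0.62277635, -0.16348946,  0.11      ]), array([ 0.71203606, -0.30166077,  0.11      ]), array([ 0.78903988, -0.20636504,  0.09      ])]
```

View pics/crop.png

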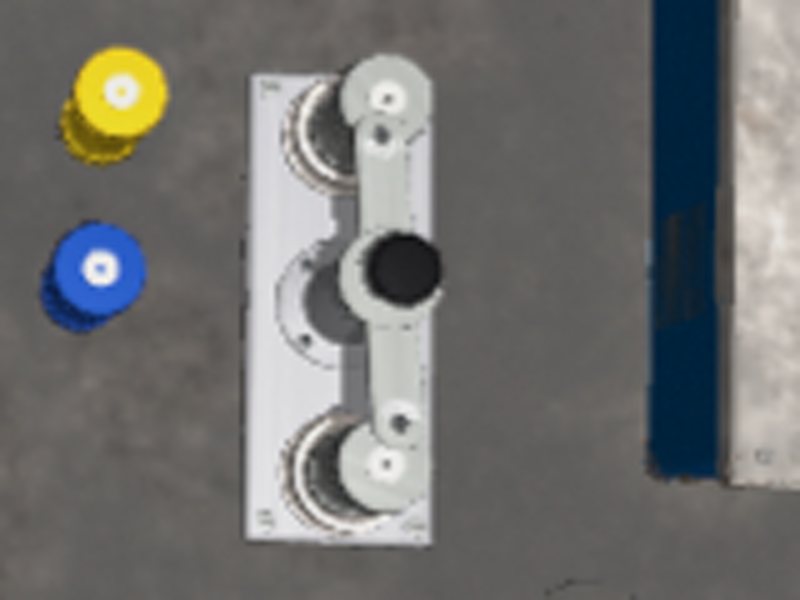

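The crop shows the head at (450.4,253.2), the cell cap centres at about (447.4,219.4) and (447.2,292.5), and plate corners at about (420,214.6), (456.5,214.6), (419.2,308) and (456.5,308.8).

Run:
```python
from h import *
m=vision.camera_model("top")
for n,u,v,z in(("far",447.4,219.4,.11),("near",447.2,292.5,.11),("head",450.4,253.2,.148),("pl",420,214.6,.016),("pl",456.5,214.6,.016),("pl",419.2,308,.016),("pl",456.5,308.8,.016)): print(n,cast(m,u,v,z).round(4))
# refine caps in scene view too: head & tops
ms=vision.camera_model("scene")
for P in((.544,-.273,.148),): print(proj(ms,P))
im=cv2.imread("pics/scene0.png"); cv2.imwrite("pics/crop2.png",cv2.resize(im[195:285,355:455],None,fx=6,fy=6,interpolation=2))
for P in((.4655,-.272,.11),(.6215,-.2755,.11)): print(proj(ms,P))
s=manip.observe(); print(R.from_rotvec(s["tool_rot"]).as_matrix().round(3))
```

```text
far [ 0.6212 -0.2799  0.11  ]
near [ 0.4655 -0.2704  0.11  ]
head [ 0.5435 -0.2729  0.148 ]
pl [ 0.6522 -0.2389  0.016 ]
pl [ 0.6501 -0.3239  0.016 ]
pl [ 0.4363 -0.2262  0.016 ]
pl [ 0.4325 -0.3106  0.016 ]
[410.41018292 206.80744852]
[434.8000007  231.28626671]
[386.51764029 212.21484521]
[[ 0.912  0.411 -0.001]
 [ 0.411 -0.912  0.002]
 [ 0.    -0.002 -1.   ]]
```

View pics/crop2.png

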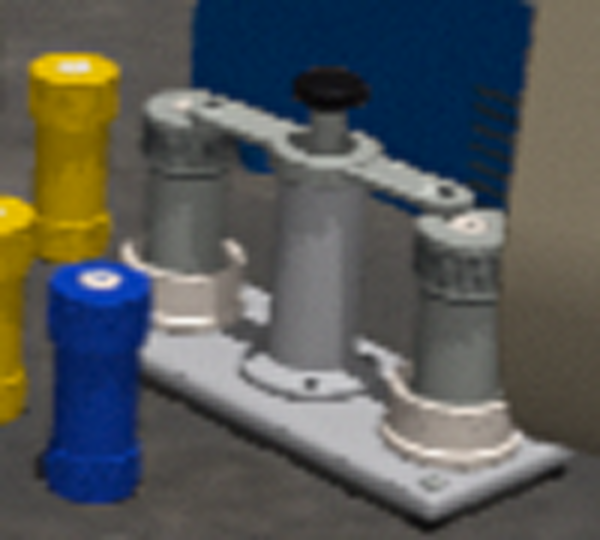

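The geometry agrees. The plate centre is (0.543,-0.275), and the nests it implies match the cap centres to about 1 mm. The scene crop shows the head at (410,208) against a projection of (410,207). I'll rise, square the tool and close the fingers.

Careful with the scale: shifts go in shares of 60 cm and turns go in shares of 2 pi rad. That gives: -0.02 m is -0.0333, -0.01 m is -0.0167, 0.1 rad is 0.0159.

```bash
echo '[{"tz": -0.0333,"twist": 0.0159,"finger_gap": 0},{"tz": -0.0333,"twist": 0.0159,"finger_gap": 0},{"tz": -0.0333,"twist": 0.0159,"finger_gap": 0},{"tz": -0.0167,"twist": 0.0159,"finger_gap": 0},{"twist": 0.0037,"finger_gap": 0},{"finger_gap": 0}]' > mv.in && python3 -m pendant mv.in 20; python3 -c "
from h import *
s=manip.observe();M=R.from_rotvec(s['tool_rot']).as_matrix();print(M.round(3),M.T@(np.array([.5435,-.2735,.26])-s['tcp_pos']),s['force'],s['opening'])"
```

```text
clock: 0.6
tcp_pos: [0.2468, -0.5471, 0.2649]
tool_rot: [3.141, 0.003, 0.0]
force: [-1.2, 0.6, -0.2]
opening: 0.0572
finger_force: 0.0
[[ 1.     0.002  0.   ]
 [ 0.002 -1.    -0.001]
 [ 0.     0.001 -1.   ]] [ 0.29718555 -0.27305397  0.00478796] [-1.16449288  0.6341475  -0.16349649] 0.057209632743433804
```

Converted, 0.021 m is 0.035, -0.02 m is -0.0333.

```bash
echo '[{"tx": 0.035,"ty": -0.0333,"finger_gap": 0},{"tx": 0.035,"ty": -0.0333,"finger_gap": 0},{"tx": 0.035,"ty": -0.0333,"finger_gap": 0},{"tx": 0.035,"ty": -0.0333,"finger_gap": 0},{"tx": 0.035,"ty": -0.0333,"finger_gap": 0},{"tx": 0.035,"ty": -0.0333,"finger_gap": 0},{"tx": 0.035,"ty": -0.0333,"finger_gap": 0}]' > mv.in && python3 -m pendant mv.in; echo '[{"tx": 0.0367,"ty": -0.0333,"finger_gap": 0},{"tx": 0.0367,"ty": -0.0333,"finger_gap": 0},{"tx": 0.0367,"ty": -0.0333,"finger_gap": 0},{"tx": 0.0367,"ty": -0.0333,"finger_gap": 0},{"tx": 0.0367,"ty": -0.0333,"finger_gap": 0},{"tx": 0.0367,"ty": -0.0333,"finger_gap": 0},{"tx": 0.03,"ty": -0.0217,"finger_gap": 0},{"finger_gap": 0}]' > mv.in && python3 -m pendant mv.in; python3 -c "
from h import *
s=manip.observe();M=R.from_rotvec(s['tool_rot']).as_matrix();print(M.T@(np.array([.5435,-.2735,.16])-s['tcp_pos']),s['force'],s['opening'])
im=vision.read_camera('wrist');cv2.imwrite('pics/w1.png',im[:,:,::-1])
m=vision.camera_model('wrist')
for P in((.5435,-.2735,.148),(.4649,-.2703,.11),(.6207,-.2795,.11)):print(proj(m,P))"
```

```text
clock: 1.18
tcp_pos: [0.3939, -0.405, 0.2628]
tool_rot: [-3.139, -0.007, 0.003]
force: [0.6, -0.2, -0.8]
opening: 0.0109
finger_force: 0.0
clock: 1.85
tcp_pos: [0.5454, -0.27, 0.2623]
tool_rot: [-3.139, -0.013, 0.003]
force: [0.5, 0.0, -0.5]
opening: 0.0004
finger_force: 0.0
[-0.00175622  0.00374611  0.10232545] [ 0.50779166  0.01417483 -0.47087028] 0.0004056346468710756
[322.10838665 228.68574776]
[318.40408777 293.37579878]
[328.96391767 139.72276886]
```

View pics/w1.png

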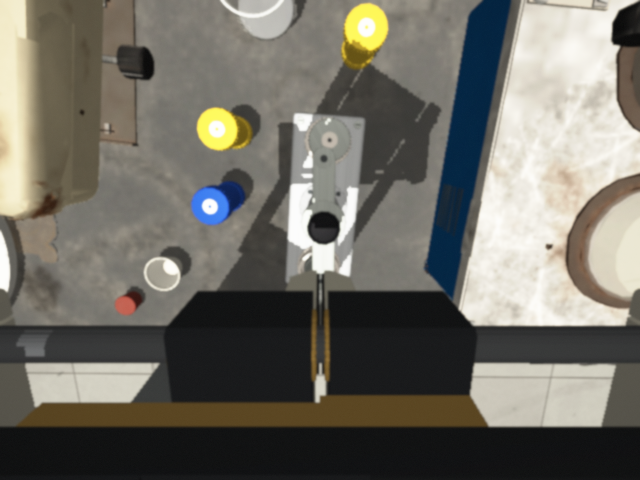

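The wrist view shows the head at (323,227), predicted at (322,229), and the far cell at (330,140), predicted at (329,140), so the localisation holds. I'll press the plunger.

Converted, 0.03 m is 0.05, 0.0045 m is 0.0075.

```bash
echo '[{"tx": -0.0033,"ty": 0.0075,"tz": 0.0333,"finger_gap": 0},{"tz": 0.05,"finger_gap": 0},{"tz": 0.05,"finger_gap": 0},{"tz": 0.0333,"finger_gap": 0},{"finger_gap": 0}]' > mv.in && python3 -m pendant mv.in ;echo '[{"tz": 0.0167,"finger_gap": 0},{"tz": 0.0117,"finger_gap": 0},{"tz": 0.01,"finger_gap": 0},{"tz": 0.0033,"finger_gap": 0},{"finger_gap": 0}]' > mv.in && python3 -m pendant mv.in
```

```text
clock: 2.32
tcp_pos: [0.537, -0.277, 0.1576]
tool_rot: [-3.136, -0.003, 0.015]
force: [-0.5, -0.2, -0.5]
opening: 0.0007
finger_force: 0.0
clock: 2.73
tcp_pos: [0.5416, -0.2783, 0.1401]
tool_rot: [3.141, 0.001, 0.0]
force: [-0.3, 0.0, 0.9]
opening: 0.0007
finger_force: 0.0
```

```bash
echo '[{"tz": 0.0033,"finger_gap": 0},{"finger_gap": 0}]' > mv.in && python3 -m pendant mv.in ;echo '[{"tz": 0.0033,"finger_gap": 0},{"finger_gap": 0}]' > mv.in && python3 -m pendant mv.in; echo '[{"tz": 0.0033,"finger_gap": 0},{"finger_gap": 0},{"finger_gap": 0}]' > mv.in && python3 -m pendant mv.in; python3 -c "
from h import *
for i in range(4):
  s=manip.observe();print(s['clock'],s['tcp_pos'],s['force']); im=vision.read_camera('top')
cv2.imwrite('pics/t1.png',cv2.resize(im[200:320,370:530,::-1],None,fx=4,fy=4,interpolation=2))"
```

```text
clock: 2.9
tcp_pos: [0.5419, -0.2783, 0.1384]
tool_rot: [3.141, 0.001, 0.001]
force: [-0.2, 0.1, -0.2]
opening: 0.0006
finger_force: 0.0
clock: 3.07
tcp_pos: [0.5416, -0.2782, 0.136]
tool_rot: [3.141, 0.001, 0.0]
force: [-0.4, 0.0, -0.0]
opening: 0.0003
finger_force: 0.0
clock: 3.32
tcp_pos: [0.5415, -0.2781, 0.1338]
tool_rot: [-3.141, -0.001, 0.0]
force: [0.6, 0.7, -0.7]
opening: 0.0003
finger_force: 0.0
3.3167 [ 0.54148438 -0.27808995  0.1337791 ] [ 0.57694009  0.65380361 -0.67372267]
3.3667 [ 0.54151367 -0.27813243  0.13387306] [ 0.21940914  0.21689965 -0.24915517]
3.4167 [ 0.54151842 -0.27816444  0.13390667] [-0.09698206  0.31282078  0.48831988]
3.4667 [ 0.54157781 -0.2782026   0.13401285] [-0.52330407  0.15270517  0.72181461]
```

View pics/t1.png

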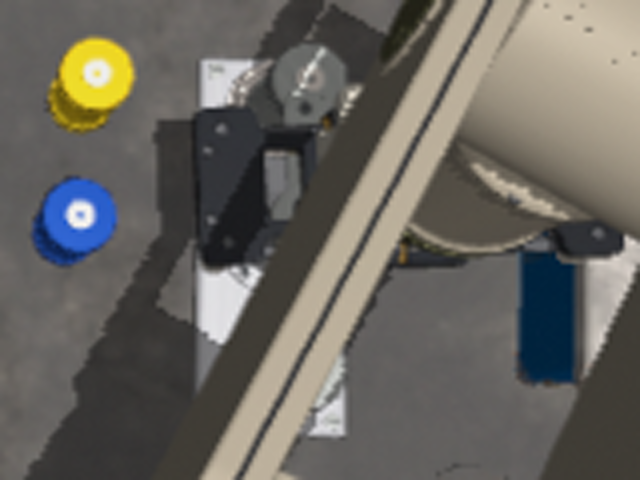

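The top view is mostly hidden by the arm, and the force reads near zero. I'll check from the scene camera.

```bash
python3 -c "
from h import *
im=vision.read_camera('scene')
cv2.imwrite('pics/s1.png',cv2.resize(im[140:285,335:475,::-1],None,fx=4,fy=4,interpolation=2))
im=vision.read_camera('wrist');cv2.imwrite('pics/w2.png',im[:,:,::-1])
print(proj(vision.camera_model('scene'),manip.observe()['tcp_pos']))"
```

```text
[412.17584782 211.96361539]
```

View pics/s1.png

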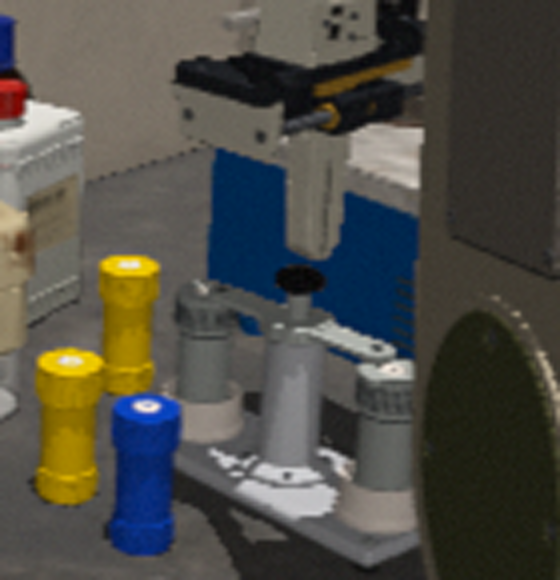

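The fingertip edge is at about (413,204), still above the head at (410,209). TCP should project to (412,212). I'll check this numerically.

```bash
python3 -c "
from h import *
ms=vision.camera_model('scene')
for z in(.134,.14,.145,.15,.155):
  print(z,[proj(ms,(.5415+a,-.278+b,z)).round(1) for a,b in((-.0075,.017),(.0075,.017),(-.0075,-.017))])
print('head',[proj(ms,(.5435,-.2735,z)).round(1) for z in(.138,.148)])
mw=vision.camera_model('wrist');s=manip.observe();M=R.from_rotvec(s['tool_rot']).as_matrix()
print(mw,s['tcp_pos'],proj(mw,s['tcp_pos']),proj(mw,(.5435,-.2735,.138)),proj(mw,(.5435,-.2735,.148)))"
```

```text
0.134 [array([409.9, 214.6]), array([405.2, 212.9]), array([419.1, 211.2])]
0.14 [array([410.1, 212.3]), array([405.3, 210.5]), array([419.3, 208.9])]
0.145 [array([410.3, 210.3]), array([405.5, 208.6]), array([419.4, 206.9])]
0.15 [array([410.4, 208.4]), array([405.6, 206.7]), array([419.6, 205. ])]
0.155 [array([410.6, 206.4]), array([405.7, 204.7]), array([419.8, 203.1])]
head [array([410.4, 210.7]), array([410.7, 206.8])]
{'vfov': 68.95697246150763, 'cx': 320.02409222546595, 'cy': 237.8961662830226, 'position': array([ 0.61031382, -0.27863279,  0.32338121]), 'rotation': array([ 2.08897866, -2.08905939, -0.26243317])} [ 0.54158858 -0.27820903  0.13402114] [319.49826468 272.54427594] [311.09137029 271.7568156 ] [310.6157714  278.14203558]
```

View pics/w2.png

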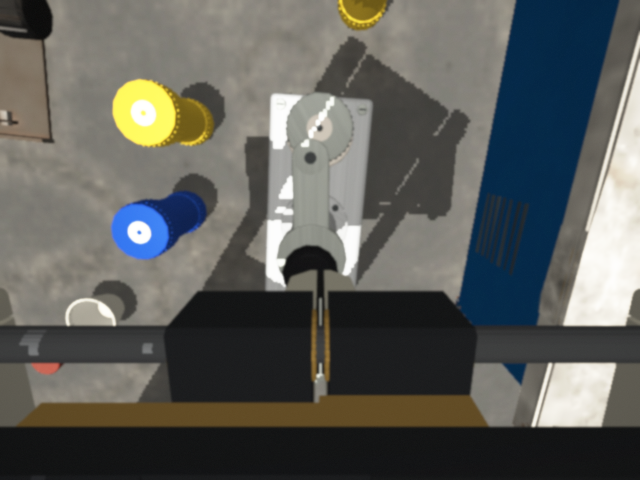

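The wrist view puts the head at about (311,270), roughly 4 mm off the finger line at (320,270). In the scene view the head hasn't moved, so the tip is still above it. I'll centre the tool and go down in small steps, watching the force.

Converted, -0.004 m is -0.0067, 0.002 m is 0.0033.

```bash
echo '[{"tx": 0.0033,"ty": -0.0067,"finger_gap": 0},{"tz": 0.0067,"finger_gap": 0},{"finger_gap": 0}]' > mv.in && python3 -m pendant mv.in | grep -E "pos|force:" ;echo '[{"tz": 0.0067,"finger_gap": 0},{"finger_gap": 0}]' > mv.in && python3 -m pendant mv.in| grep -E "pos|force:"; echo '[{"tz": 0.005,"finger_gap": 0},{"finger_gap": 0}]' > mv.in && python3 -m pendant mv.in| grep -E "pos|force:";echo '[{"tz": 0.005,"finger_gap": 0},{"finger_gap": 0}]' > mv.in && python3 -m pendant mv.in| grep -E "pos|force:"
```

```text
tcp_pos: [0.5434, -0.2737, 0.1291]
force: [-0.8, 0.1, -0.1]
finger_force: 0.0
tcp_pos: [0.5431, -0.2738, 0.1249]
force: [-1.3, 0.7, -0.3]
finger_force: 0.0
tcp_pos: [0.5434, -0.2741, 0.1226]
force: [-0.6, 0.8, 0.2]
finger_force: 0.4
tcp_pos: [0.5436, -0.2742, 0.1199]
force: [-0.2, 0.6, 2.6]
finger_force: 1.1
```

Contact came at TCP z≈0.121, so the fingertips sit about 26 mm above the reported TCP. I'll push on to the stop.

Converted, 0.003 m is 0.005.

```bash
for i in 1 2; do :; done; echo '[{"tz": 0.005,"finger_gap": 0},{"finger_gap": 0}]' > mv.in && python3 -m pendant mv.in| grep -E "pos|force:";echo '[{"tz": 0.005,"finger_gap": 0},{"finger_gap": 0}]' > mv.in && python3 -m pendant mv.in| grep -E "pos|force:";echo '[{"tz": 0.005,"finger_gap": 0},{"finger_gap": 0}]' > mv.in && python3 -m pendant mv.in| grep -E "pos|force:"
```

```text
tcp_pos: [0.5437, -0.2743, 0.117]
force: [-1.1, 0.5, 4.1]
finger_force: 2.3
tcp_pos: [0.5438, -0.2744, 0.1143]
force: [-2.7, 1.2, 5.9]
finger_force: 2.7
tcp_pos: [0.5441, -0.2745, 0.114]
force: [-8.1, 5.1, 19.5]
finger_force: 10.0
```

It's at the stop (19 N, TCP 0.114, so the tip is 24 mm above the reported TCP). I'll hold for the keeper to swing, then rise and look.

Converted, -0.03 m is -0.05, -0.02 m is -0.0333.

```bash
echo '[{"finger_gap": 0},{"finger_gap": 0},{"finger_gap": 0},{"finger_gap": 0},{"finger_gap": 0},{"finger_gap": 0},{"finger_gap": 0},{"finger_gap": 0}]' > mv.in && python3 -m pendant mv.in| grep -E "pos|force:"; echo '[{"tz": -0.0167,"finger_gap": 0},{"tz": -0.0333,"finger_gap": 0.06},{"tz": -0.05,"finger_gap": 0.06},{"tz": -0.05,"finger_gap": 0.06},{"tz": -0.05,"finger_gap": 0.06},{"finger_gap": 0.06},{"finger_gap": 0.06},{"finger_gap": 0.06}]' > mv.in && python3 -m pendant mv.in; python3 -c "
from h import *
a=vision.read_camera('scene')[100:285,335:475,::-1]
s=manip.observe();b=vision.read_camera('wrist')[:,:,::-1]
a=cv2.resize(a,(363,480),interpolation=2); b=b[:, 110:530]
cv2.imwrite('pics/c3.png',np.hstack([a,b]));print(s['tcp_pos'],s['opening'])
m=vision.camera_model('wrist')
for P in((.5435,-.2735,.141),(.4649,-.2703,.11),(.6207,-.2795,.11)):print(proj(m,P))
ms=vision.camera_model('scene');print(proj(ms,s['tcp_pos']),proj(ms,s['tcp_pos']+np.array([0,0,.024])))"
```

```text
tcp_pos: [0.5441, -0.2745, 0.114]
force: [-8.5, 4.2, 20.7]
finger_force: 10.0
clock: 6.2
tcp_pos: [0.5434, -0.2741, 0.2302]
tool_rot: [-3.141, -0.001, 0.001]
force: [-0.4, 0.4, -0.5]
opening: 0.0425
finger_force: 0.0
[ 0.54296335 -0.27382161  0.22924442] 0.04667541198777377
[319.64564043 234.48304128]
[316.44908505 306.33517778]
[326.81097469 137.24139281]
[413.42662933 174.41729026] [414.18030283 164.49087563]
```

View pics/c3.png

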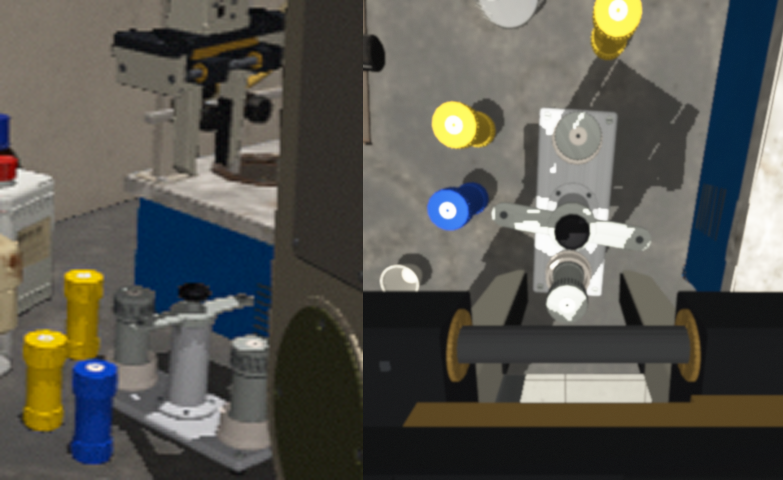

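The keeper has swung aside, with the bar now across the carrier. In the wrist view (minus 253 px crop offset) the near cell is at (314,300), the far cell at (324,135) and the head at (318,232), all as expected. Going to the near cell.

Converted, -0.026 m is -0.0433, 0.02 m is 0.0333.

```bash
echo '[{"tx": -0.0433,"ty": -0.0017,"finger_gap": 0.07},{"tx": -0.0433,"ty": -0.0017,"finger_gap": 0.07},{"tx": -0.0433,"ty": -0.0033,"finger_gap": 0.07},{"tz": 0.0333,"finger_gap": 0.07},{"tz": 0.0333,"finger_gap": 0.07},{"tz": 0.0333,"finger_gap": 0.07},{"finger_gap": 0.07},{"finger_gap": 0.07}]' > mv.in && python3 -m pendant mv.in; python3 -c "
from h import *
s=manip.observe();m=vision.camera_model('wrist');b=vision.read_camera('wrist');cv2.imwrite('pics/w4.png',b[:,:,::-1]);print(s['tcp_pos'],s['opening'])
for P in((.5435,-.2735,.141),(.465,-.2703,.11)):print(proj(m,P))"
```

```text
clock: 6.97
tcp_pos: [0.464, -0.2692, 0.1686]
tool_rot: [-3.139, -0.001, 0.006]
force: [1.1, -0.6, 1.1]
opening: 0.07
finger_force: 0.0
[ 0.46400818 -0.26918517  0.16864731] 0.07000589721507838
[326.90984546 130.03450432]
[321.39478735 243.64299832]
```

View pics/w4.png

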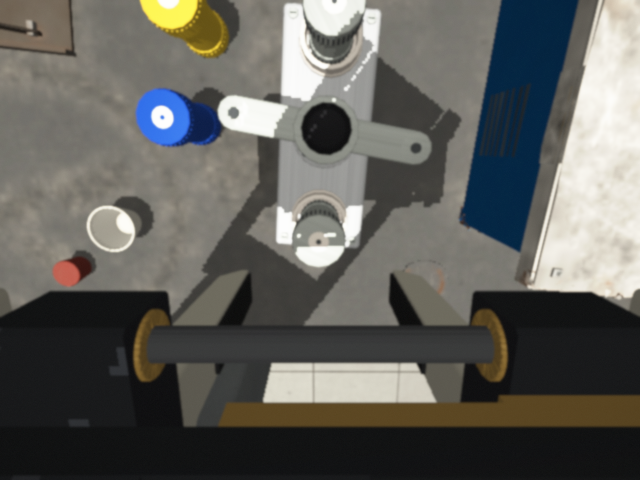

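The near cap is at (319,240), predicted (321,244), so it sits about 2 mm further in +x. I'll shift by that, descend and grip.

```bash
echo '[{"tx": 0.0033,"tz": 0.0333,"finger_gap": 0.07},{"tz": 0.0333,"finger_gap": 0.07},{"tz": 0.0333,"finger_gap": 0.07},{"tz": 0.0333,"finger_gap": 0.07},{"tz": 0.0333,"finger_gap": 0.07},{"tz": 0.02,"finger_gap": 0.07},{"finger_gap": 0.07},{"finger_gap": 0.07}]' > mv.in && python3 -m pendant mv.in 20; echo '[{"finger_gap": 0.03},{"finger_gap": 0.03},{"finger_gap": 0.03},{"finger_gap": 0.03},{"finger_gap": 0.03},{"finger_gap": 0.03}]' > mv.in && python3 -m pendant mv.in 25
```

```text
clock: 7.68
tcp_pos: [0.4678, -0.2703, 0.0595]
tool_rot: [-3.141, -0.001, 0.0]
force: [-0.2, -0.4, -0.6]
opening: 0.0697
finger_force: 0.0
clock: 8.18
tcp_pos: [0.4679, -0.2703, 0.0595]
tool_rot: [3.141, 0.001, 0.001]
force: [0.1, 0.8, 3.0]
opening: 0.0398
finger_force: 25.0
```

Gripping the 40 mm cap. I'll lift 45 mm and weigh.

```bash
cat > wt.py <<'E'
from h import *
F=[]
for i in range(8):
    s=manip.observe();F.append(s['force']);vision.camera_model('scene');vision.read_camera('scene')
print('mean force',np.mean(F,0).round(2),np.std(F,0).round(2),s['tcp_pos'],s['opening'],s['finger_force'],s['tau'])
E
echo '[{"tz": -0.0083,"finger_gap": 0.03},{"tz": -0.0167,"finger_gap": 0.03},{"tz": -0.0167,"finger_gap": 0.03},{"tz": -0.0167,"finger_gap": 0.03},{"tz": -0.0167,"finger_gap": 0.03},{"finger_gap": 0.03},{"finger_gap": 0.03},{"finger_gap": 0.03}]' > mv.in && python3 -m pendant mv.in; python3 wt.py
```

```text
clock: 8.85
tcp_pos: [0.4674, -0.2702, 0.1038]
tool_rot: [-3.142, -0.001, 0.0]
force: [-0.5, -0.5, -3.5]
opening: 0.0395
finger_force: 25.0
mean force [-0.05  0.04 -2.56] [0.52 0.26 0.66] [ 0.46733392 -0.27010269  0.10355867] 0.03996274268443683 24.9992573261261 [ 2.25926298e-03 -5.01402819e+01 -4.84618914e+01  5.58802381e-02
 -4.08358010e-02 -7.97960524e-05]
```

It weighs about 2.6 N, so it's almost certainly the empty one. I'll put it back.

Converted, 0.01 m is 0.0167, 0.007 m is 0.0117.

```bash
echo '[{"tz": 0.0167,"finger_gap": 0.03},{"tz": 0.0167,"finger_gap": 0.03},{"tz": 0.0167,"finger_gap": 0.03},{"tz": 0.0117,"finger_gap": 0.03},{"tz": 0.0067,"finger_gap": 0.03},{"tz": 0.005,"finger_gap": 0.03},{"finger_gap": 0.03},{"finger_gap": 0.03}]' > mv.in && python3 -m pendant mv.in; echo '[{"finger_gap": 0.07},{"finger_gap": 0.07},{"finger_gap": 0.07},{"finger_gap": 0.07},{"finger_gap": 0.07},{"finger_gap": 0.07}]' > mv.in && python3 -m pendant mv.in; echo '[{"tz": -0.0333,"finger_gap": 0.07},{"tz": -0.05,"finger_gap": 0.07},{"tz": -0.05,"finger_gap": 0.07},{"tz": -0.05,"finger_gap": 0.07},{"finger_gap": 0.07},{"finger_gap": 0.07}]' > mv.in && python3 -m pendant mv.in; python3 wt.py
```

```text
clock: 9.92
tcp_pos: [0.4677, -0.2703, 0.06]
tool_rot: [3.141, 0.001, 0.0]
force: [-0.4, 1.1, -2.7]
opening: 0.04
finger_force: 25.0
clock: 10.42
tcp_pos: [0.4677, -0.2703, 0.0601]
tool_rot: [3.141, 0.001, 0.0]
force: [-0.3, -1.0, 0.0]
opening: 0.0695
finger_force: 0.0
clock: 10.92
tcp_pos: [0.469, -0.2713, 0.1727]
tool_rot: [3.139, 0.001, 0.007]
force: [-0.7, 0.6, -0.8]
opening: 0.07
finger_force: 0.0
mean force [-0.24 -0.19 -0.08] [0.46 0.55 0.41] [ 0.46688555 -0.26977946  0.16858143] 0.06981648486698144 0.0 [ 3.08497998e-03 -4.79423833e+01 -4.87997532e+01  5.73786709e-02
 -4.39603650e-02 -1.91265808e-04]
```

Net weight 2.5 N. Now the far cell.

Converted, 0.026 m is 0.0433, 0.025 m is 0.0417.

```bash
echo '[{"tx": 0.0417,"ty": 0.0025,"finger_gap": 0.07},{"tx": 0.0433,"ty": 0.0025,"finger_gap": 0.07},{"tx": 0.0433,"ty": 0.0025,"finger_gap": 0.07},{"tx": 0.0433,"ty": 0.0025,"finger_gap": 0.07},{"tx": 0.0433,"ty": 0.0025,"finger_gap": 0.07},{"tx": 0.0417,"ty": 0.0025,"finger_gap": 0.07},{"finger_gap": 0.07},{"finger_gap": 0.07}]' > mv.in && python3 -m pendant mv.in; python3 -c "
from h import *
s=manip.observe();m=vision.camera_model('wrist');b=vision.read_camera('wrist')[:,:,::-1];a=vision.read_camera('top')[190:330,370:510,::-1];cv2.imwrite('pics/w5.png',np.hstack([b[:,150:490],cv2.resize(a,(440,440),interpolation=2).__class__(0) if 0 else cv2.resize(a,(440,480),interpolation=2)]));print(s['tcp_pos'],s['opening'])
for P in((.6207,-.2795,.11),):print(proj(m,P))"
```

```text
clock: 11.98
tcp_pos: [0.6217, -0.2786, 0.1682]
tool_rot: [-3.14, -0.003, 0.003]
force: [-0.2, -1.1, -0.9]
opening: 0.0699
finger_force: 0.0
[ 0.62170973 -0.27863114  0.16817952] 0.06991497411525704
[320.92814331 246.5481193 ]
```

View pics/w5.png

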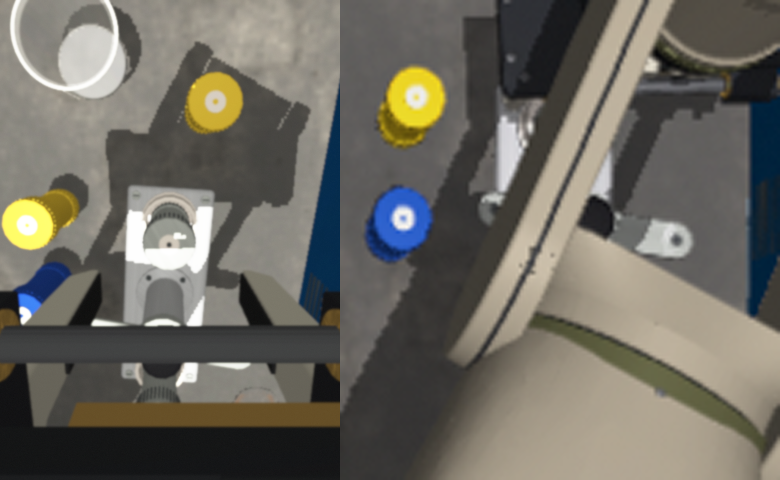

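The far cap is at (319,244), predicted (321,247), so it's centred under the tool. Descending to grip, lift and weigh.

Converted, 0.02 m is 0.0333, 0.009 m is 0.015.

```bash
echo '[{"tz": 0.0333,"finger_gap": 0.07},{"tz": 0.0333,"finger_gap": 0.07},{"tz": 0.0333,"finger_gap": 0.07},{"tz": 0.0333,"finger_gap": 0.07},{"tz": 0.0333,"finger_gap": 0.07},{"tz": 0.015,"finger_gap": 0.07},{"finger_gap": 0.07},{"finger_gap": 0.07}]' > mv.in && python3 -m pendant mv.in 30; echo '[{"finger_gap": 0.03},{"finger_gap": 0.03},{"finger_gap": 0.03},{"finger_gap": 0.03},{"finger_gap": 0.03},{"finger_gap": 0.03}]' > mv.in && python3 -m pendant mv.in; echo '[{"tz": -0.0083,"finger_gap": 0.03},{"tz": -0.0167,"finger_gap": 0.03},{"tz": -0.0167,"finger_gap": 0.03},{"tz": -0.0167,"finger_gap": 0.03},{"tz": -0.0167,"finger_gap": 0.03},{"finger_gap": 0.03},{"finger_gap": 0.03},{"finger_gap": 0.03}]' > mv.in && python3 -m pendant mv.in; python3 wt.py
```

```text
clock: 12.75
tcp_pos: [0.621, -0.2792, 0.0614]
tool_rot: [-3.141, -0.001, 0.0]
force: [0.9, -0.1, 1.4]
opening: 0.0702
finger_force: 0.0
clock: 13.25
tcp_pos: [0.6219, -0.2789, 0.0615]
tool_rot: [-3.141, -0.002, -0.001]
force: [-0.0, 1.5, 2.5]
opening: 0.0396
finger_force: 30.0
clock: 13.92
tcp_pos: [0.6215, -0.2791, 0.1058]
tool_rot: [-3.142, -0.001, 0.0]
force: [0.3, 0.0, -6.5]
opening: 0.0394
finger_force: 30.0
mean force [ 0.3  -0.14 -6.78] [0.53 0.33 0.46] [ 0.62129379 -0.2789823   0.10544509] 0.039333644600833 29.998549818992615 [-1.67491424e-03 -7.25246215e+01 -5.13544536e+01  5.23777166e-02
 -4.56078630e-02 -9.08899665e-05]
```

It weighs 6.7 N, so this is the heavier cell. I'll carry it high, back in x first, then across in front of the bath.

Converted, -0.025 m is -0.0417, -0.02 m is -0.0333.

```bash
echo '[{"tz": -0.0333,"finger_gap": 0.03},{"tz": -0.0417,"finger_gap": 0.03},{"tz": -0.0417,"finger_gap": 0.03},{"tz": -0.0417,"finger_gap": 0.03},{"tz": -0.0333,"finger_gap": 0.03},{"finger_gap": 0.03}]' > mv.in && python3 -m pendant mv.in 40; echo '[{"tx": -0.025,"finger_gap": 0.03},{"tx": -0.0417,"finger_gap": 0.03},{"tx": -0.0417,"finger_gap": 0.03},{"tx": -0.0417,"finger_gap": 0.03},{"tx": -0.0417,"finger_gap": 0.03},{"tx": -0.0417,"finger_gap": 0.03},{"tx": -0.0333,"finger_gap": 0.03},{"finger_gap": 0.03}]' > mv.in && python3 -m pendant mv.in; echo '[{"ty": -0.02,"finger_gap": 0.03},{"ty": -0.04,"finger_gap": 0.03},{"ty": -0.04,"finger_gap": 0.03},{"ty": -0.04,"finger_gap": 0.03},{"ty": -0.04,"finger_gap": 0.03},{"ty": -0.04,"finger_gap": 0.03},{"ty": -0.04,"finger_gap": 0.03},{"ty": -0.04,"finger_gap": 0.03}]' > mv.in && python3 -m pendant mv.in
```

```text
clock: 14.82
tcp_pos: [0.624, -0.2805, 0.2276]
tool_rot: [3.137, 0.001, 0.013]
force: [0.5, 0.2, -4.0]
opening: 0.0394
finger_force: 40.0
clock: 15.48
tcp_pos: [0.458, -0.2791, 0.2193]
tool_rot: [-3.141, 0.001, 0.005]
force: [0.8, 0.5, -5.5]
opening: 0.0394
finger_force: 40.0
clock: 16.15
tcp_pos: [0.4614, -0.0972, 0.22]
tool_rot: [-3.141, -0.002, 0.001]
force: [0.4, 0.5, -5.6]
opening: 0.0397
finger_force: 40.0
```

Careful with the scale: shifts go in shares of 60 cm and turns go in shares of 2 pi rad. That gives: -0.024 m is -0.04.

```bash
echo '[{"ty": -0.04,"finger_gap": 0.03},{"ty": -0.04,"finger_gap": 0.03},{"ty": -0.04,"finger_gap": 0.03},{"ty": -0.04,"finger_gap": 0.03},{"ty": -0.04,"finger_gap": 0.03},{"ty": -0.04,"finger_gap": 0.03},{"ty": -0.04,"finger_gap": 0.03},{"ty": -0.04,"finger_gap": 0.03}]' > mv.in && python3 -m pendant mv.in; echo '[{"tx": 0.005,"ty": -0.04,"finger_gap": 0.03},{"tx": 0.005,"ty": -0.04,"finger_gap": 0.03},{"tx": 0.005,"ty": -0.04,"finger_gap": 0.03},{"tx": 0.005,"ty": -0.04,"finger_gap": 0.03},{"tx": 0.005,"ty": -0.04,"finger_gap": 0.03},{"tx": 0.005,"ty": -0.04,"finger_gap": 0.03},{"ty": -0.04,"finger_gap": 0.03},{"ty": -0.02,"finger_gap": 0.03}]' > mv.in && python3 -m pendant mv.in; echo '[{"tz": 0.025,"finger_gap": 0.03},{"tz": 0.0333,"finger_gap": 0.03},{"tz": 0.0333,"finger_gap": 0.03},{"tz": 0.0167,"finger_gap": 0.03},{"tz": 0.0083,"finger_gap": 0.03},{"finger_gap": 0.03},{"finger_gap": 0.03},{"finger_gap": 0.03}]' > mv.in && python3 -m pendant mv.in; python3 -c "
from h import *
s=manip.observe();a=vision.read_camera('scene')[:,:,::-1];cv2.imwrite('pics/end.png',a);print(s['tcp_pos'],s['force'],s['dq'])"
```

```text
clock: 16.82
tcp_pos: [0.4609, 0.0949, 0.2201]
tool_rot: [-3.141, -0.002, 0.001]
force: [-0.6, -0.7, -6.1]
opening: 0.0395
finger_force: 40.0
clock: 17.48
tcp_pos: [0.4782, 0.2762, 0.2197]
tool_rot: [-3.141, -0.005, 0.002]
force: [0.6, 0.4, -6.3]
opening: 0.0398
finger_force: 40.0
clock: 18.15
tcp_pos: [0.48, 0.2731, 0.1525]
tool_rot: [-3.141, -0.001, -0.003]
force: [0.4, 0.4, -6.8]
opening: 0.0395
finger_force: 40.0
[0.48001355 0.27314023 0.15248032] [ 0.38284592  0.38104878 -6.84594772] [-0.00205752 -0.00546291 -0.00389506  0.00086075 -0.00186073  0.00012672]
```

View pics/end.png

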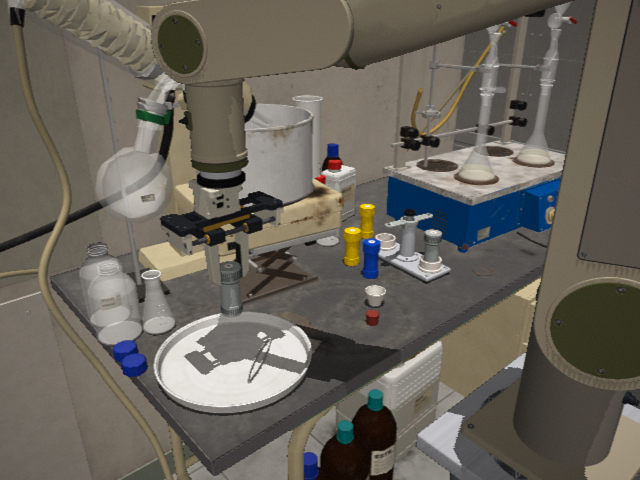

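The heavier cell hangs upright over the tray with its underside at about (231,312). The lighter one stands in the near nest at (432,250), the keeper is across, and the bystanders haven't moved. One quick numeric check, then I'll hand in.

```bash
python3 -c "
from h import *
m=vision.camera_model('scene')
for z in(.08,.11,.14): print(z,proj(m,(.48,.275,z)))
if 300<proj(m,(.48,.275,.11))[1]<325: print(manip.close_job())"
```

```text
0.08 [232.75379688 326.57493461]
0.11 [231.52033051 312.14030065]
0.14 [230.25241047 297.30247283]
the job is handed in; nothing more can be done
None
```

I handed the job in at about 18 s with the heavier cell (about 6.7 N, against 2.5 N for the other) held upright about 11 cm above the tray centre, the lighter one back in the near nest and the keeper aside; the hand-in returned no verdict.

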